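Hang the rinsed milk stirrers on the drip rack

TASK

Take the retaining bar off the drip rack and lay it aside on the worktop, then pull the blue-handled stirrers out of the rinse tub and hang each one by its collar in a free slot of the rack. Leave the orange-handled stirrer standing in the tub and the stirrer already on the rack hanging there. When all the blue ones hang, put the bar back across the slots, lying flat with both ends in its forks.

Things in the scene. Friction and masses are not known exactly. Their poses are not given: they have to be found in the camera images.
- rack: fixed aluminium drip rack 274 wide (y), 125 deep; origin at the middle of its foot on the worktop, x pointing back from its open front, y along the slots. Comb plate 8 mm thick, top 135 above the worktop, from x = -65 (front) to +51; the teeth have round ends. Below it free down to the base tray, 16 high. On the plate stand only the bar's two forks, 26 high
- rack_slot0 (a point): the leftmost (largest y) slot: point on the plate's top, 10 mm in front of the rack's origin, where a hung rod stands; axes as the rack's. Slots are 16 wide, 54 mm apart and run from the front edge to 11 mm behind this point. To hang a stirrer bring its rod in from the front, collar above the plate, disc below, and lower the collar onto the plate
- rack_slot1 (a point): the second slot from the left, as slot0
- rack_slot2 (a point): the third slot from the left, as slot0
- rack_slot3 (a point): the rightmost slot, as slot0
- rack_forks (a point): point on the plate's top midway between the two forks, 52 mm in front of the rack's origin; axes as the rack's. The grey forks stand at y = +-122 mm from it: each a pair of blocks 14 wide in y, 26 high, with a 22 mm gap along x between them, open at the top
- tub: fixed white rinse tub 66 (x) by 246 (y), 70 high, walls and floor 6 mm, open above; three dividers make four compartments about 54 by 54 mm, at y = -91, -30, +30, +91; origin at the middle of its underside on the worktop. Stirrers stand loose on its floor, one to a compartment, not always central or quite upright
- blue0_grip (a point): blue-handled milk stirrer, 156 mm tall, 0.1 kg: disc foot 30 wide; 8 mm rod; collar 30 wide, underside 95 above the foot's underside; handle 20 thick from 101 to 156. Point: on the handle, 131 above the foot's underside, 36 above the collar's; z up along the rod. In a tub compartment at the start; may be absent
- blue1_grip (a point): blue-handled milk stirrer, 156 mm tall, 0.1 kg: disc foot 30 wide; 8 mm rod; collar 30 wide, underside 95 above the foot's underside; handle 20 thick from 101 to 156. Point: on the handle, 131 above the foot's underside, 36 above the collar's; z up along the rod. In a tub compartment at the start; may be absent
- blue2_grip (a point): blue-handled milk stirrer, 156 mm tall, 0.1 kg: disc foot 30 wide; 8 mm rod; collar 30 wide, underside 95 above the foot's underside; handle 20 thick from 101 to 156. Point: on the handle, 131 above the foot's underside, 36 above the collar's; z up along the rod. In a tub compartment at the start; may be absent
- orange_grip (a point): orange-handled milk stirrer, 156 mm tall, 0.1 kg: disc foot 30 wide; 8 mm rod; collar 30 wide, underside 95 above the foot's underside; handle 20 thick from 101 to 156. Point: on the handle, 131 above the foot's underside, 36 above the collar's; z up along the rod. In a tub compartment, still soaking
- hung0_grip (a point): blue-handled milk stirrer, 156 mm tall, 0.1 kg: disc foot 30 wide; 8 mm rod; collar 30 wide, underside 95 above the foot's underside; handle 20 thick from 101 to 156. Point: on the handle, 131 above the foot's underside, 36 above the collar's; z up along the rod. Already hangs in rack slot0 at the start, or is absent (one of hung0 to hung3 is present)
- hung1_grip (a point): blue-handled milk stirrer, 156 mm tall, 0.1 kg: disc foot 30 wide; 8 mm rod; collar 30 wide, underside 95 above the foot's underside; handle 20 thick from 101 to 156. Point: on the handle, 131 above the foot's underside, 36 above the collar's; z up along the rod. Already hangs in rack slot1 at the start, or is absent (one of hung0 to hung3 is present)
- hung2_grip (a point): blue-handled milk stirrer, 156 mm tall, 0.1 kg: disc foot 30 wide; 8 mm rod; collar 30 wide, underside 95 above the foot's underside; handle 20 thick from 101 to 156. Point: on the handle, 131 above the foot's underside, 36 above the collar's; z up along the rod. Already hangs in rack slot2 at the start, or is absent (one of hung0 to hung3 is present)
- hung3_grip (a point): blue-handled milk stirrer, 156 mm tall, 0.1 kg: disc foot 30 wide; 8 mm rod; collar 30 wide, underside 95 above the foot's underside; handle 20 thick from 101 to 156. Point: on the handle, 131 above the foot's underside, 36 above the collar's; z up along the rod. Already hangs in rack slot3 at the start, or is absent (one of hung0 to hung3 is present)
- bar_grip (a point): loose retaining bar, 0.2 kg: 12 wide (x), 270 long (y), 14 high; cross pins 26 by 8 mm at y = +-102; black upright grip block in its middle, 16 (x) by 30 (y), top 64 above the bar's underside. Point: on the block, 44 above the underside; z up. At the start it lies on the plate across the slot mouths, ends in the forks, pins just inside them with 9 mm play
Things that resemble listed ones, but are neither listed nor needed, are in the scene too. Leave any yellow look-alike of the part that bears blue2_grip alone. There is more than one size of the part that bears orange_grip; the job needs the larger.

How it is judged:
By the outcome, as a careful person would: the job done as asked, in the order asked, and still so for the second after the job is handed in, with the robot touching nothing.
Of hung0, hung1, hung2, hung3 only 1 to 1 are there at a start; the rules pass over those that are not, and their reading is None.
Of blue0, blue1, blue2 only 2 to 3 are there at a start; the rules pass over those that are not, and their reading is None.
At some moment in a run one of bar may be knocked a few centimetres aside while the robot is not near it.
Once in a run the grip may slacken for a moment while it holds something.
It also fails if it takes over 210 s, if anything falls off the work surface, if the arm or the gripper's body presses on something with over 40 N, if the wrist force passes 120 N, or if a joint passes its speed limit or range.

ROBOT

A 6-joint arm with a two-finger parallel gripper is mounted at the origin on a cart in front of the work surface, level with it; the furniture and walls round the work are solid. World frame = base frame: x ahead of the robot, y to its left, z up, the work surface at z = 0. Lengths are in m, angles in rad, forces in N, time in s.
With the tool pointing down it reaches from about 0.4 to 0.825 m from the base axis. Payload 7 kg.
Tool frame: the origin (TCP) lies at the very end of the fingers, on their centre line; the grasp point (between the pads) lies 19 mm behind it; y points along the fingers, x is the direction in which the jaws open and shut, and the axes are right-handed (so a half turn about y gives the same grasp; the last joint's range is limited). The gripper opens to 88 mm and grips with 3 to 60 N. Pads are 19 mm wide; open, the fingers measure 130 mm over their backs; the gripper's body (78 mm by 193 mm) begins 47 mm behind the grasp point.
Start: joints at [-0.975, 0.359, 0.012, 0, -1.224, -0.288], TCP at [0.204, -0.643, 0.227] pointing down, gripper open.
Joint ranges: [-3.07, 3.07], [-1.43, 2.12], [-1.02, 1.25], [-3.03, 1.67], [-3.05, -0], [-3.03, 3.03]. Speed limits (rad/s): [2.39, 2.39, 3.01, 3.14, 3.14, 3.14].

INTERFACE

Orientations are given as a unit quaternion [x, y, z, w].
In Python, from workcell import bot gives the robot as it stands.
- The arm moves only by the tool carry_out, never from a script. Its argument "increments" is a list of rows, each a list of 7 numbers: the shift along the tool's x, y, z in m, then the turn, a rotation vector about the tool's x, y, z in rad, then the finger opening in m, from 0 to 0.0876. In form: [[tx, ty, tz, rx, ry, rz, grip], ...]. A call has 1 to 20 rows; each row shifts and turns the commanded pose from where the row before left it, along the tool's axes as they then stand; what a row does not reach is not made up. A row lasts 1/8 s, in which the tool goes at most 62.5 mm and 10.7 degrees, less where a joint would pass 70% of its speed; a pose out of reach is approached as far as the arm can. A call with a gripper value outside its range is refused whole. The fingers move at their own pace and stop on an object; "newtons" is the grip in N (left out, the last holds). Time passes only in rows, so rows that do not move let the fingers close. It gives the time, the measured TCP pose, the force and the opening at its end, in the units of the state.
- bot.get_state(): the state, without advancing time (a new reading comes with each control period).
- bot.camera(name): name is "side" or "top"; returns a dict with "pixels" (384x512x3 uint8, red, green, blue), "K" (3x3 intrinsics, pixels), "eye" and "attitude" of the camera in the world. Camera axes: x right, y down, z forward; pixel columns grow to the right and rows downward; lengths in m; the calibration is good to about 2 mm. A picture is of the moment at which its call begins. There is no depth.
- bot.hand_in(): hands the job in, once; it reports no verdict.
The state is a dict: "time_s": time; "joint_positions": joint angles; "qd": joint speeds; "effort": joint torques, N m; "position": TCP position; "eef_rot": TCP orientation; "ft_force": force on the tool from outside, world axes, zero at the start; "wrist_torque": the same for the moment, N m; "width": finger opening in m.
Only numpy, scipy, OpenCV 4.12 (cv2) and the standard library are available. Lean on these libraries where they do the work, as an engineer would, in place of code of your own. Each camera call takes 0.05 s, during which the arm holds its last target. There are 200 camera calls.

## Working session

There is one attempt and no reset: what is moved stays moved. The work goes in short steps, Python scripts to look and compute and a tool call to move; the robot and the scene stay as the last step left them, time stands still between calls to the robot, and variables do not carry over. Pictures are saved under pics/ and viewed, about 12 in all and at most 16, crops included, and the job is handed in when it is done.

Besides the shell and the picture viewer there is one more tool, called after "Call:" by a JSON object that holds its "fn" and its "kwargs". carry_out: Moves the arm, as the interface text tells. Its arguments: {"type":"object","properties":{"increments":{"type":"array","items":{"type":"array","items":{"type":"number"}}},"newtons":{"type":"number"}},"required":["increments"]}

```bash
ls; mkdir -p pics; python3 - <<'E'
from workcell import bot
import cv2,numpy as np
s=bot.get_state();print({k:np.round(v,4) for k,v in s.items()})
for n in("side","top"):
    c=bot.camera(n);cv2.imwrite(f"pics/{n}0.png",c["pixels"][:,:,::-1]);print(n,c["K"],c["eye"],c["attitude"])
E
```

```text
pics
{'time_s': np.float64(0.0), 'joint_positions': array([-9.7490e-01,  3.5940e-01,  1.1000e-02, -4.0000e-04, -1.2241e+00,
       -2.8810e-01]), 'qd': array([ 0.0009, -0.0009, -0.0012, -0.0009, -0.0015, -0.0006]), 'effort': array([ 1.50000e-03, -5.82712e+01,  2.93055e+01,  6.99720e+00,
        6.80000e-03, -1.00000e-04]), 'position': array([ 0.2043, -0.6428,  0.2256]), 'eef_rot': array([ 0.417 ,  0.571 , -0.5704, -0.418 ]), 'ft_force': array([ 0.4127, -0.2586,  0.2301]), 'wrist_torque': array([0.0158, 0.0032, 0.0277]), 'width': np.float64(0.0875)}
side [[405.78388171   0.         253.54939424]
 [  0.         405.78388171 191.64619959]
 [  0.           0.           1.        ]] [-0.28989011 -0.4394537   0.9061581 ] [ 0.77412895 -0.48368455  0.20656104 -0.35228703]
top [[498.14873301   0.         258.00487347]
 [  0.         498.14873301 199.39731755]
 [  0.           0.           1.        ]] [ 0.32155866 -0.03517464  1.5112514 ] [-0.69549827  0.71557583 -0.04558963  0.04642161]
```

View pics/side0.png

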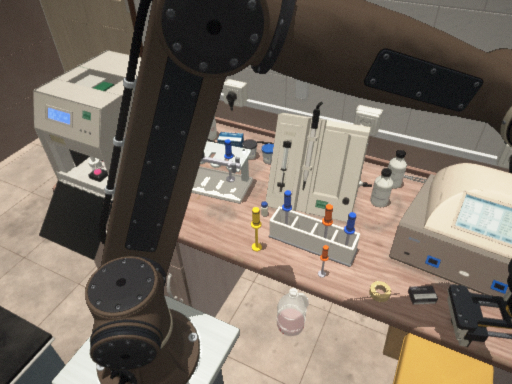

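View pics/top0.png

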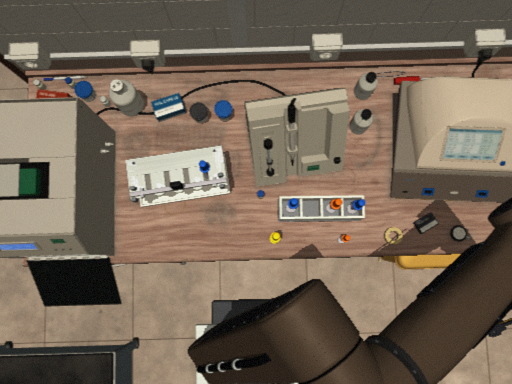

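The top view shows the rack at (178,176) with one blue stirrer hung at (204,165). The tub is at (322,207), with blue handles at (293,204) and (360,204) and orange at (336,204). A small orange look-alike is at (345,238), a yellow one at (275,237), and a small blue thing at (261,194). I'll enlarge these.

```bash
cat > h.py <<'E'
from workcell import bot
import cv2,numpy as np
from scipy.spatial.transform import Rotation as R
def cam(n):
    c=bot.camera(n); c["R"]=R.from_quat(c["attitude"]).as_matrix(); return c
def proj(c,P):
    q=(np.atleast_2d(P)-c["eye"])@c["R"]; q=q@c["K"].T; return q[:,:2]/q[:,2:]
def ray(c,u,v):
    return c["R"]@np.linalg.inv(c["K"])@[u,v,1]
def atz(c,u,v,z):
    d=ray(c,u,v); return c["eye"]+d*(z-c["eye"][2])/d[2]
def tri(a,pa,b,pb):
    A=np.stack([ray(a,*pa),-ray(b,*pb)],1); t=np.linalg.lstsq(A,b["eye"]-a["eye"],rcond=None)[0]
    x=a["eye"]+ray(a,*pa)*t[0]; y=b["eye"]+ray(b,*pb)*t[1]; return (x+y)/2,np.linalg.norm(x-y)
def crop(c,x,y,w,h,s):
    return cv2.resize(np.ascontiguousarray(c["pixels"][y:y+h,x:x+w,::-1]),None,fx=s,fy=s,interpolation=cv2.INTER_CUBIC)
E
python3 - <<'E'
from h import *
t=cam("top");s=cam("side")
cv2.imwrite("pics/c1.png",np.vstack([np.hstack([crop(t,120,140,120,75,3.3),crop(t,250,180,120,75,3.3)]),cv2.resize(crop(s,180,120,200,150,4),(792,594))[:330]]))
cv2.imwrite("pics/c1.png",crop(t,120,140,130,75,6)); cv2.imwrite("pics/c2.png",crop(t,250,185,120,65,6)); cv2.imwrite("pics/c3.png",crop(s,185,130,180,150,4))
for p in[(204,165),(293,204),(336,204),(360,204)]: print(p,atz(t,*p,.17))
print(atz(t,275,237,.15),atz(t,261,194,.03))
E
```

```text
(204, 165) [0.59650537 0.10920306 0.17      ]
(293, 204) [ 0.48190839 -0.13058422  0.17      ]
(336, 204) [ 0.47857272 -0.24708038  0.17      ]
(360, 204) [ 0.47671171 -0.31207489  0.17      ]
[ 0.39505884 -0.07953109  0.15      ] [ 0.53162647 -0.04563351  0.03      ]
```

View pics/c1.png

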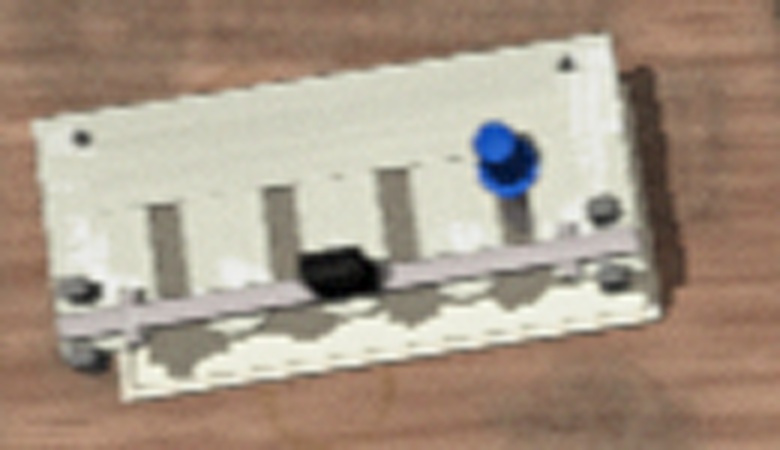

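View pics/c2.png

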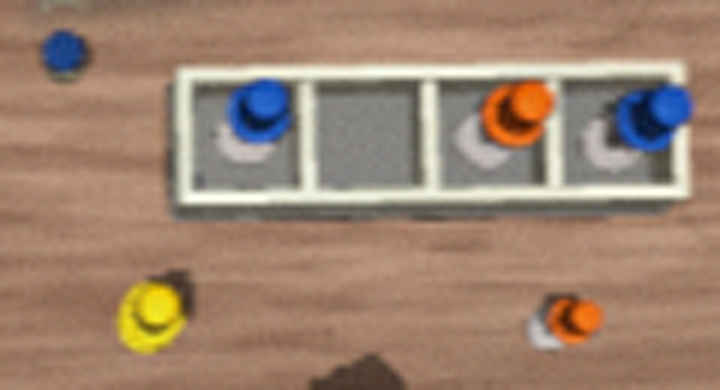

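View pics/c3.png

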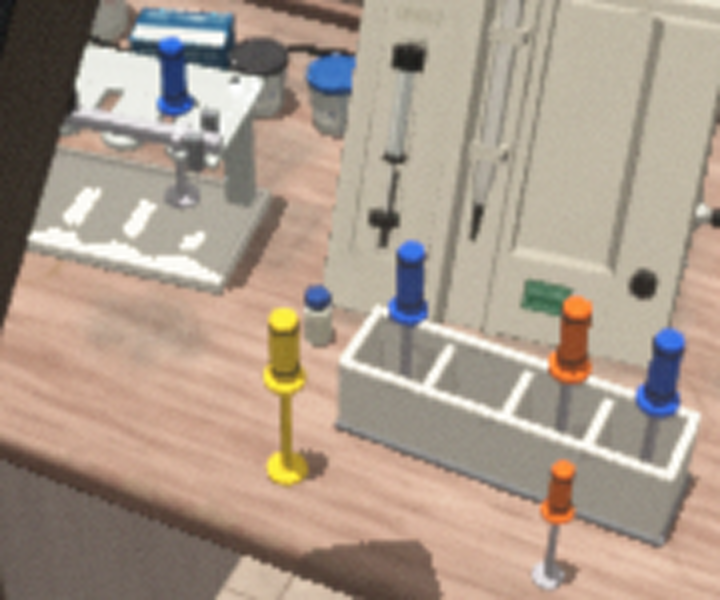

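The large orange stirrer (c2 at 531,100) is inside the tub compartment, and the smaller look-alike stands outside at (575,318). The blue stirrers in the tub are at c2 (268,97) and (670,105), the hung one is in slot3, and the blue-capped vial at (64,50) is irrelevant. Now I'll measure.

```bash
cat > m1.py <<'E'
from h import *
from scipy.optimize import least_squares
t=cam("top");s=cam("side")
T1=lambda x,y:(x/6+120,y/6+140);T2=lambda x,y:(x/6+250,y/6+185);S=lambda x,y:(x/4+185,y/4+130)
for n,a,b in[("b0top",T2(268,97),S(411,248)),("b0col",T2(259,113),S(408,310)),("b1top",T2(671,104),S(668,338)),("b1col",T2(646,121),S(658,400)),("ortop",T2(532,99),S(577,304)),
 ("hungtop",T1(492,138),S(172,45)),("rackBR",T1(608,35),S(262,82)),("tubBL",T2(177,68),S(376,308)),("tubFL",T2(175,205),S(340,355)),("tubFR",T2(690,198),S(672,472)),("tubBR",T2(685,62),S(697,415)),
 ("panBL",(247,103),(278,113)),("panBR",(347,90),(368,125))]:
    print(n,np.round(tri(t,a,s,b)[0],4),round(tri(t,a,s,b)[1],4))
L=np.array([[.051,.137],[.051,-.137],[.001,.081],[.001,.027],[.001,-.027]])
px=np.array([T1(35,122),T1(608,35),T1(163,205),T1(278,187),T1(392,169)])
def W(p,L,z): c,q=np.cos(p[2]),np.sin(p[2]);return np.c_[p[0]+c*L[:,0]-q*L[:,1],p[1]+q*L[:,0]+c*L[:,1],np.full(len(L),z)]
f=least_squares(lambda p:(proj(t,W(p,L,.135))-px).ravel(),[.58,.18,.1]);print("rack",f.x,np.round(f.fun,2))
# bar: ends on the bar top z=.149
a=[atz(t,*T1(60,323),.149),atz(t,*T1(638,243),.149)];print("bar ends",a,np.linalg.norm(a[0]-a[1]),"mid",(a[0]+a[1])/2,"yaw",np.arctan2(-(a[0]-a[1])[0],(a[0]-a[1])[1]))
print("forks",W(f.x,np.array([[-.052,0]]),.135),"slots",W(f.x,np.array([[-.01,.081],[-.01,.027],[-.01,-.027],[-.01,-.081]]),.135))
print("tool R",R.from_quat(bot.get_state()["eef_rot"]).as_matrix().round(3))
E
python3 m1.py
```

```text
b0top [ 0.4913 -0.1367  0.157 ] 0.0008
b0col [ 0.4913 -0.1366  0.0976] 0.0009
b1top [ 0.483  -0.3207  0.1557] 0.0008
b1col [ 0.4824 -0.3214  0.0975] 0.0025
ortop [ 0.4871 -0.2574  0.1566] 0.0013
hungtop [0.5997 0.1118 0.1856] 0.0025
rackBR [0.6596 0.064  0.1255] 0.0004
tubBL [ 0.5192 -0.1001  0.0601] 0.0011
tubFL [ 0.4521 -0.0986  0.0708] 0.0062
tubFR [ 0.4471 -0.3452  0.0733] 0.0019
tubBR [ 0.5139 -0.3467  0.0637] 0.0018
panBL [ 0.7404 -0.0058  0.2403] 0.0194
panBR [ 0.7684 -0.275   0.2505] 0.0059
rack [0.59081666 0.19204471 0.12427813] [-0.46 -0.34  0.27 -0.35  0.11  0.11  0.02  0.23  0.07  0.34]
bar ends [array([0.52560155, 0.31714759, 0.149     ]), array([0.55528969, 0.05017428, 0.149     ])] 0.2686189369786196 mid [0.54044562 0.18366094 0.149     ] yaw 0.11074764689380047
forks [[0.53921772 0.18559887 0.135     ]] slots [[0.57085315 0.2711804  0.135     ]
 [0.57754691 0.21759688 0.135     ]
 [0.58424067 0.16401336 0.135     ]
 [0.59093442 0.11042984 0.135     ]]
tool R [[-0.303 -0.    -0.953]
 [ 0.953  0.001 -0.303]
 [ 0.001 -1.     0.   ]]
```

```bash
cat >> h.py <<'E'
def plan(wps,yaw=None):
    """wps (x,y,z,step); prints tool-frame rows from the present pose; yaw: turn first"""
    s=bot.get_state();p=np.array(s["position"]);M=R.from_quat(s["eef_rot"]).as_matrix()
    a=np.arctan2(-M[0,0],M[1,0]); print("pose",p.round(4),"yaw",round(a,4),"tilt",M[:,1].round(3),"w",round(float(s["width"]),4),"F",np.round(s["ft_force"],1),"t",s["time_s"])
    if yaw is not None: print("turn ry",round(a-yaw,4)); a=yaw
    T=np.c_[[-np.sin(a),np.cos(a),0],[0,0,-1],[-np.cos(a),-np.sin(a),0]]
    for x,y,z,st in wps:
        d=T.T@(np.array([x,y,z])-p); n=max(1,int(np.ceil(np.linalg.norm(d)/st))); print(n,"x",(d/n).round(4)); p=np.array([x,y,z])
E
python3 - <<'E'
from h import *
plan([(.204,-.643,.33,.05),(.539,.185,.33,.05),(.539,.185,.26,.04)],.12)
t=cam("top");print(atz(t,175.8,183.7,.199),atz(t,202,163,.196))
s=cam("side");print(tri(t,(256,184),s,(267,201)),tri(t,(344,165),s,(345,221)))
E
```

```text
pose [ 0.2044 -0.6431  0.2262] yaw 0.3078 tilt [-0.     0.001 -1.   ] w 0.0874 F [ 0.6 -1.1 -0.6] t 0.3
turn ry 0.1878
3 x [ 0.0001 -0.0346  0.0001]
18 x [ 0.0434  0.     -0.024 ]
2 x [0.    0.035 0.   ]
[0.54193605 0.18206461 0.199     ] [0.59680525 0.1117052  0.196     ]
(array([ 0.56628513, -0.03477043,  0.01821819]), np.float64(0.007661253230085925)) (array([ 6.14161546e-01, -2.94352076e-01, -3.69257821e-04]), np.float64(0.021907190543823295))
```

Call:
{"fn": "carry_out", "kwargs": {"increments": [[0,-0.035,0,0,0.094,0,0.087],[0,-0.035,0,0,0.094,0,0.087],[0,-0.034,0,0,0,0,0.087],[0.0434,0,-0.024,0,0,0,0.087],[0.0434,0,-0.024,0,0,0,0.087],[0.0434,0,-0.024,0,0,0,0.087],[0.0434,0,-0.024,0,0,0,0.087],[0.0434,0,-0.024,0,0,0,0.087],[0.0434,0,-0.024,0,0,0,0.087],[0.0434,0,-0.024,0,0,0,0.087],[0.0434,0,-0.024,0,0,0,0.087],[0.0434,0,-0.024,0,0,0,0.087],[0.0434,0,-0.024,0,0,0,0.087],[0.0434,0,-0.024,0,0,0,0.087],[0.0434,0,-0.024,0,0,0,0.087],[0.0434,0,-0.024,0,0,0,0.087],[0.0434,0,-0.024,0,0,0,0.087],[0.0434,0,-0.024,0,0,0,0.08]]}}

```text
time_s: 2.65
position: [0.4844, 0.0478, 0.331]
eef_rot: [0.469, 0.529, -0.529, -0.469]
ft_force: [1.3, -0.2, -0.1]
width: 0.0824
```

```bash
python3 - <<'E'
from h import *
plan([(.54,.183,.33,.05),(.54,.183,.24,.035),(.54,.183,.161,.02)],.115)
s=cam("side");cv2.imwrite("pics/c4.png",cv2.resize(s["pixels"][:,:,::-1],(800,600)))
E
```

```text
pose [0.4844 0.0478 0.331 ] yaw 0.1203 tilt [ 0.001  0.    -1.   ] w 0.0824 F [ 1.3 -0.2 -0.1] t 2.65
turn ry 0.0053
3 x [ 0.0426  0.0003 -0.0236]
3 x [0.   0.03 0.  ]
4 x [0.     0.0197 0.    ]
```

View pics/c4.png

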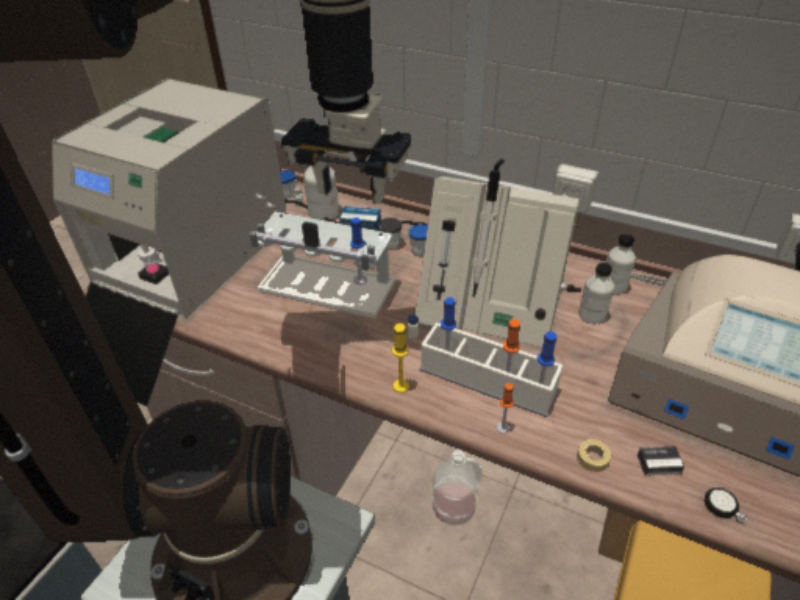

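The bar is still in its forks, with the block at (310,234) in this view. Nothing has changed otherwise, so I'll descend onto the block.

Call:
{"fn": "carry_out", "kwargs": {"increments": [[0.0426,0,-0.0236,0,0.005,0,0.06],[0.0426,0,-0.0236,0,0,0,0.06],[0.0426,0,-0.0236,0,0,0,0.06],[0,0.03,0,0,0,0,0.06],[0,0.03,0,0,0,0,0.06],[0,0.03,0,0,0,0,0.06],[0,0,0,0,0,0,0.06]]}}

```text
time_s: 3.58
position: [0.5383, 0.1806, 0.2386]
eef_rot: [-0.47, -0.526, 0.529, 0.471]
ft_force: [0.1, -0.9, 0.4]
width: 0.0599
```

```bash
python3 - <<'E'
from h import *
plan([(.5405,.183,.161,.02)])
t=cam("top");s=cam("side")
cv2.imwrite("pics/c5.png",np.hstack([crop(t,150,140,90,75,4.4),crop(s,160,115,90,75,4.4)]))
print(tri(t,(175.8,183.7),s,(198.5,143.4)))
E
```

```text
pose [0.5383 0.1806 0.2386] yaw 0.1147 tilt [-0.004 -0.002 -1.   ] w 0.0599 F [ 0.1 -0.9  0.4] t 3.575
4 x [ 0.0005  0.0194 -0.0006]
(array([0.54342127, 0.18256141, 0.192525  ]), np.float64(0.0013974999258730219))
```

View pics/c5.png

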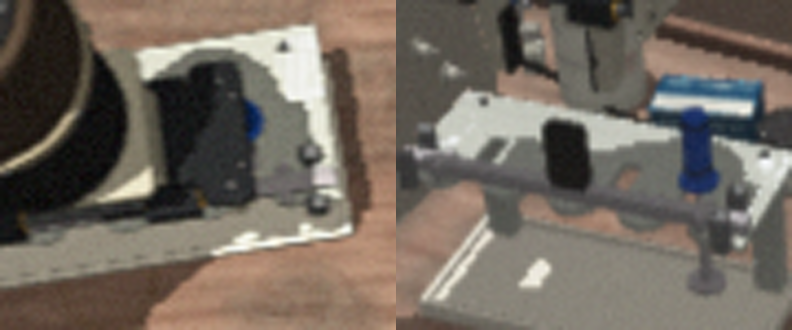

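Call:
{"fn": "carry_out", "kwargs": {"increments": [[0.0005,0.0194,-0.0006,0,0,0,0.06],[0.0005,0.0194,-0.0006,0,0,0,0.06],[0.0005,0.0194,-0.0006,0,0,0,0.06],[0.0005,0.0194,-0.0006,0,0,0,0.06],[0,0,0,0,0,0,0.06],[0,0,0,0,0,0,0.02],[0,0,0,0,0,0,0.02],[0,0,0,0,0,0,0.02],[0,0,0,0,0,0,0.02],[0,0,0,0,0,0,0.02]], "newtons": 45}}

```text
time_s: 4.92
position: [0.5419, 0.1837, 0.1635]
eef_rot: [0.471, 0.528, -0.528, -0.47]
ft_force: [-0.8, 1.1, 4.7]
width: 0.0299
```

Call:
{"fn": "carry_out", "kwargs": {"increments": [[0,-0.015,0,0,0,0,0.02],[0,-0.025,0,0,0,0,0.02],[0,-0.03,0,0,0,0,0.02],[0,-0.03,0,0,0,0,0.02],[0,0,0,0,0,0,0.02]]}}

```text
time_s: 5.55
position: [0.5428, 0.184, 0.266]
eef_rot: [0.471, 0.529, -0.526, -0.47]
ft_force: [-0.7, -0.4, -3.2]
width: 0.0302
```

```bash
python3 - <<'E'
from h import *
t=cam("top")
for u in(110,150,200,250): print(atz(t,u,260,0))
print(atz(t,122,205,.0),atz(t,160,206,.016),atz(t,275,237,.0))
plan([(.415,.178,.25,.035),(.415,.178,.06,.035),(.415,.178,.031,.015)])
s=cam("side");cv2.imwrite("pics/c6.png",crop(s,110,60,180,150,4))
E
```

```text
[0.34809074 0.41496302 0.        ]
[0.34467842 0.294358   0.        ]
[0.34041532 0.14368344 0.        ]
[ 0.3361548 -0.0069004  0.       ]
[0.51411631 0.37997805 0.        ] [0.50573985 0.26060694 0.016     ] [ 0.40315803 -0.08441885  0.        ]
pose [0.5418 0.1837 0.2641] yaw 0.1146 tilt [ 0.001  0.001 -1.   ] w 0.0298 F [-1.   0.3 -3.7] t 5.6
4 x [0.0022 0.0035 0.0317]
6 x [0.     0.0317 0.    ]
2 x [0.     0.0145 0.    ]
```

View pics/c6.png

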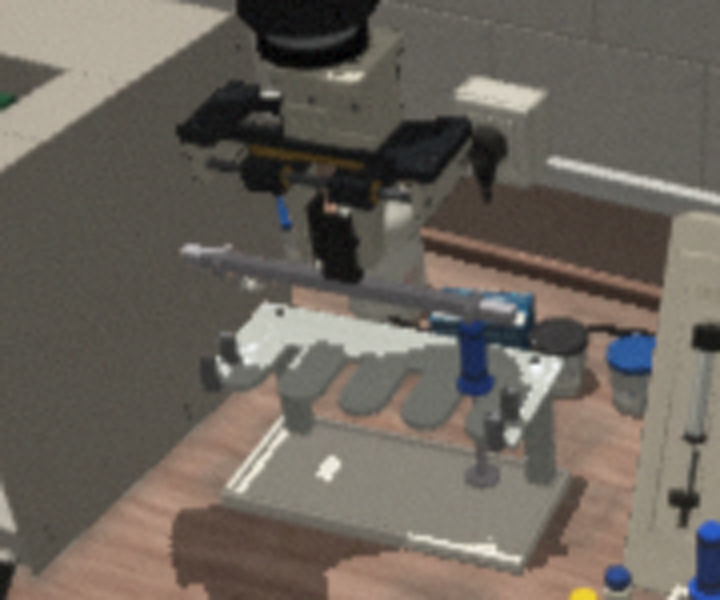

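The bar is clear of the forks and level: its left end is at (190,250) and its right end at (510,310). The rack is open, so I'll lay the bar in front.

Call:
{"fn": "carry_out", "kwargs": {"increments": [[0.0022,0.0035,0.0317,0,0,0,0.02],[0.0022,0.0035,0.0317,0,0,0,0.02],[0.0022,0.0035,0.0317,0,0,0,0.02],[0.0022,0.0035,0.0317,0,0,0,0.02],[0,0.0317,0,0,0,0,0.02],[0,0.0317,0,0,0,0,0.02],[0,0.0317,0,0,0,0,0.02],[0,0.0317,0,0,0,0,0.02],[0,0.0317,0,0,0,0,0.02],[0,0.0317,0,0,0,0,0.02],[0,0.0145,0,0,0,0,0.02],[0,0.012,0,0,0,0,0.02],[0,0,0,0,0,0,0.02],[0,0,0,0,0,0,0.02]]}}

```text
time_s: 7.4
position: [0.415, 0.1779, 0.0326]
eef_rot: [0.47, 0.528, -0.528, -0.47]
ft_force: [-0.4, -0.2, -1.9]
width: 0.03
```

```bash
python3 - <<'E'
from h import *
plan([(.415,.178,.030,.015)])
E
```

```text
pose [0.415  0.1779 0.0326] yaw 0.1149 tilt [ 0.  0. -1.] w 0.03 F [-0.4 -0.2 -1.9] t 7.4
1 x [ 0.      0.0026 -0.    ]
```

Call:
{"fn": "carry_out", "kwargs": {"increments": [[0,0.002,0,0,0,0,0.02],[0,0.0015,0,0,0,0,0.02],[0,0,0,0,0,0,0.02]]}}

```text
time_s: 7.78
position: [0.4147, 0.1777, 0.0288]
eef_rot: [0.471, 0.528, -0.528, -0.471]
ft_force: [0.2, -0.1, -2.9]
width: 0.03
```

Call:
{"fn": "carry_out", "kwargs": {"increments": [[0,0.0015,0,0,0,0,0.02],[0,0.001,0,0,0,0,0.02],[0,0,0,0,0,0,0.02]]}}

```text
time_s: 8.15
position: [0.415, 0.1779, 0.0283]
eef_rot: [0.47, 0.528, -0.528, -0.47]
ft_force: [-10.4, -2.2, 30.7]
width: 0.0298
```

Call:
{"fn": "carry_out", "kwargs": {"increments": [[0,-0.0015,0,0,0,0,0.02],[0,0,0,0,0,0,0.06],[0,0,0,0,0,0,0.06],[0,0,0,0,0,0,0.06],[0,-0.02,0,0,0,0,0.06],[0,-0.03,0,0,0,0,0.06],[0,-0.035,0,0,0,0,0.06],[0,-0.04,0,0,0,0,0.06],[0,-0.04,0,0,0,0,0.06],[0,-0.04,0,0,0,0,0.06]]}}

```text
time_s: 9.4
position: [0.4146, 0.1776, 0.234]
eef_rot: [0.47, 0.528, -0.528, -0.471]
ft_force: [0.4, -0.0, 0.0]
width: 0.0602
```

```bash
python3 - <<'E'
from h import *
plan([(.491,-.1365,.235,.045),(.491,-.1365,.13,.03),(.491,-.1365,.119,.02)],0.0)
t=cam("top");s=cam("side")
cv2.imwrite("pics/c7.png",np.vstack([crop(t,120,140,250,115,3.2),crop(s,165,150,200,70,4)]))
E
```

```text
pose [0.4146 0.1776 0.234 ] yaw 0.1148 tilt [-0.  0. -1.] w 0.0602 F [ 0.4 -0.   0. ] t 9.4
turn ry 0.1148
8 x [-0.0393 -0.0001 -0.0096]
4 x [0.     0.0262 0.    ]
1 x [0.    0.011 0.   ]
```

View pics/c7.png

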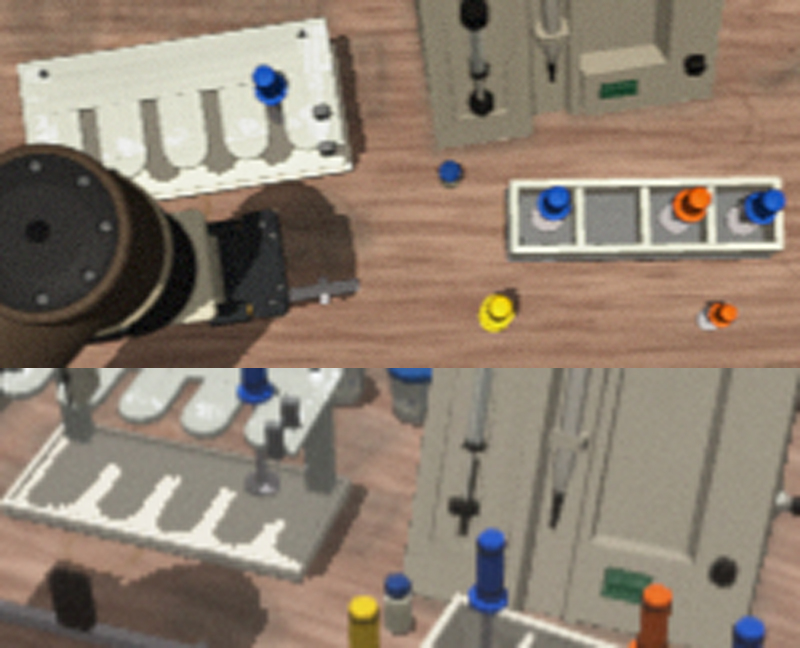

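The bar lies on the worktop in front of the rack, with its right end at (355,288) in this view, and the slots are open. The tub is unchanged. Next is blue0 in the left compartment.

Call:
{"fn": "carry_out", "kwargs": {"increments": [[0,0,0,0,0.115,0,0.06],[-0.0393,0,-0.0096,0,0,0,0.06],[-0.0393,0,-0.0096,0,0,0,0.06],[-0.0393,0,-0.0096,0,0,0,0.06],[-0.0393,0,-0.0096,0,0,0,0.06],[-0.0393,0,-0.0096,0,0,0,0.06],[-0.0393,0,-0.0096,0,0,0,0.06],[-0.0393,0,-0.0096,0,0,0,0.06],[-0.0393,0,-0.0096,0,0,0,0.06],[0,0,0,0,0,0,0.06],[0,0,0,0,0,0,0.06]]}}

```text
time_s: 10.88
position: [0.4911, -0.1367, 0.232]
eef_rot: [-0.5, -0.499, 0.5, 0.501]
ft_force: [-0.8, 0.6, 0.4]
width: 0.06
```

```bash
cat > blue.py <<'E'
from h import *
def blobs(c,x0,y0,x1,y1):
    h=cv2.cvtColor(c["pixels"],cv2.COLOR_RGB2HSV); m=cv2.inRange(h,(105,140,50),(130,255,255)); k=np.zeros_like(m);k[y0:y1,x0:x1]=m[y0:y1,x0:x1]
    n,l,st,ce=cv2.connectedComponentsWithStats(k); return [(st[i].tolist(),ce[i].round(1)) for i in range(1,n) if st[i,4]>15]
E
python3 - <<'E'
from blue import *
plan([(.491,-.1365,.13,.03),(.491,-.1365,.119,.02)],0.0)
t=cam("top");s=cam("side")
a=blobs(t,270,190,372,220);b=blobs(s,270,180,372,250);print(a,b)
for i,p in enumerate(a):
  for q in b: print(p[1],q[1],tri(t,p[1],s,q[1]))
E
```

```text
pose [ 0.4911 -0.1367  0.232 ] yaw -0.0012 tilt [-0.001  0.    -1.   ] w 0.06 F [-0.8  0.6  0.4] t 10.875
turn ry -0.0012
4 x [0.     0.0255 0.    ]
1 x [0.    0.011 0.   ]
[([353, 199, 12, 11, 98], array([358.2, 204. ])), ([289, 206, 8, 3, 18], array([292.5, 206.7]))] [([285, 191, 6, 5, 21], array([287.6, 193.2])), ([285, 197, 5, 9, 39], array([287.2, 201. ])), ([282, 206, 9, 5, 31], array([286.4, 208.1])), ([349, 212, 7, 7, 33], array([352., 215.])), ([344, 220, 10, 14, 80], array([349.4, 227.4]))]
[358.2 204. ] [287.6 193.2] (array([ 0.42820974, -0.23020047,  0.26362184]), np.float64(0.13486773612786113))
[358.2 204. ] [287.2 201. ] (array([ 0.42881289, -0.23277853,  0.23990183]), np.float64(0.14079862424003903))
[358.2 204. ] [286.4 208.1] (array([ 0.42888782, -0.23472188,  0.21823664]), np.float64(0.14740739147758455))
[358.2 204. ] [352. 215.] (array([ 0.48102685, -0.31610734,  0.15280483]), np.float64(0.011384979942489671))
[358.2 204. ] [349.4 227.4] (array([ 0.48440768, -0.32049629,  0.10554267]), np.float64(0.0004699892011787095))
[292.5 206.7] [287.6 193.2] (array([ 0.47847553, -0.13517831,  0.1616143 ]), np.float64(0.01262982751748026))
[292.5 206.7] [287.2 201. ] (array([ 0.4812441 , -0.13581796,  0.13055581]), np.float64(0.009218534012003139))
[292.5 206.7] [286.4 208.1] (array([ 0.4835474 , -0.1358724 ,  0.10132228]), np.float64(0.004765154412977805))
[292.5 206.7] [352. 215.] (array([ 0.50578864, -0.22437171,  0.10136797]), np.float64(0.18631651655361955))
[292.5 206.7] [349.4 227.4] (array([ 0.51215568, -0.22566148,  0.04523411]), np.float64(0.18121133069556994))
```

Call:
{"fn": "carry_out", "kwargs": {"increments": [[0,0.0255,0,0,0,0,0.06],[0,0.0255,0,0,0,0,0.06],[0,0.0255,0,0,0,0,0.06],[0,0.0255,0,0,0,0,0.06],[0,0.0115,0,0,0,0,0.06],[0,0,0,0,0,0,0.06],[0,0,0,0,0,0,0.012],[0,0,0,0,0,0,0.012],[0,0,0,0,0,0,0.012],[0,0,0,0,0,0,0.012],[0,0,0,0,0,0,0.012],[0,0,0,0,0,0,0.012]], "newtons": 40}}

```text
time_s: 12.48
position: [0.4915, -0.1367, 0.1194]
eef_rot: [0.5, 0.5, -0.5, -0.5]
ft_force: [0.1, 0.2, 1.4]
width: 0.0193
```

Call:
{"fn": "carry_out", "kwargs": {"increments": [[0,-0.02,0,0,0,0,0.012],[0,-0.03,0,0,0,0,0.012],[0,-0.035,0,0,0,0,0.012],[0,-0.035,0,0,0,0,0.012],[0.04,0,0,0,0,0,0.012],[0.043,0,0,0,0,0,0.012],[0.043,0,0,0,0,0,0.012],[0.043,0,0,0,0,0,0.012],[0.043,0,0,0,0,0,0.012],[0.043,0,0,0,0,0,0.012],[0.043,0,0,0,0,0,0.012],[0.043,0,0,0,-0.124,0,0.012],[0,0,0,0,0,0,0.012],[0,0,0,0,0,0,0.012]]}}

```text
time_s: 14.22
position: [0.4912, 0.2041, 0.2388]
eef_rot: [-0.468, -0.53, 0.53, 0.468]
ft_force: [-0.9, -0.5, -1.2]
width: 0.0192
```

```bash
python3 - <<'E'
from h import *
plan([(.488,.2065,.24,.03),(.488,.2065,.165,.025),(.5775,.2176,.165,.015)],.124)
t=cam("top");s=cam("side")
cv2.imwrite("pics/c8.png",np.hstack([crop(t,120,140,130,85,3),crop(s,140,90,130,160,3)[:255]]) if 0 else crop(s,120,90,160,120,5))
E
```

```text
pose [0.4912 0.2041 0.2388] yaw 0.1235 tilt [-0.001 -0.001 -1.   ] w 0.0192 F [-0.9 -0.5 -1.2] t 14.225
turn ry -0.0005
1 x [ 0.0027 -0.0012  0.0029]
3 x [0.    0.025 0.   ]
7 x [-0.      0.     -0.0129]
```

View pics/c8.png

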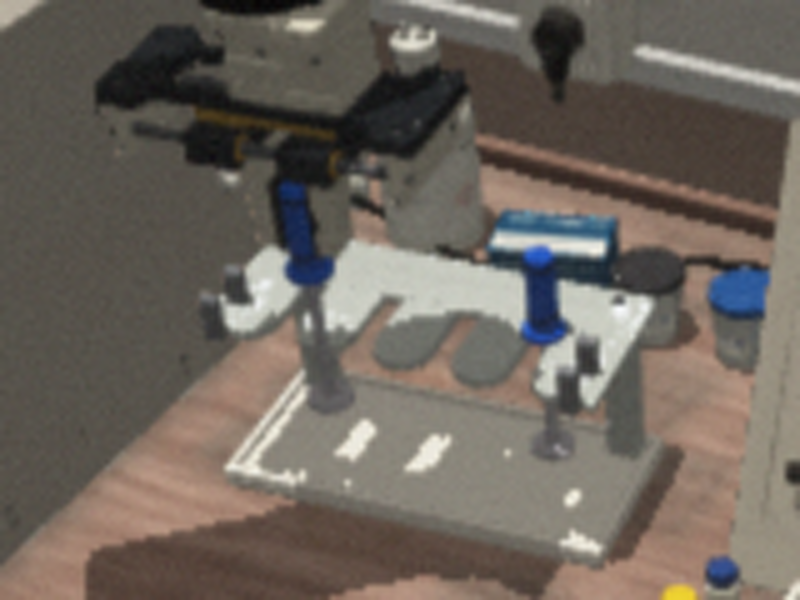

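```bash
python3 - <<'E'
from h import *
s=cam("side")
P=np.array([.4912,.2041,.2388+.019])
for q in(P+[0,0,.025],P-[0,0,.131]): print((proj(s,q)-[120,90])*5)
for d in([.02,0,0],[0,.02,0]): print("foot +2cm",(proj(s,P-[0,0,.131]+d)-[120,90])*5)
# hung at slot3
H=np.array([.591,.1104,.0])
for z in(.196,.043): print((proj(s,H+[0,0,z])-[120,90])*5)
E
```

```text
[[292.23015467 175.20320242]]
[[328.54890223 390.26255609]]
foot +2cm [[346.33803504 372.2270457 ]]
foot +2cm [[301.70596883 381.79888471]]
[[531.95377101 250.27799397]]
[[547.06633216 441.52362885]]
```

The blue stirrer hangs vertically in the grip, with its handle at (290,190) and foot at (330,398), which matches the projected vertical. I'll insert it into slot 1.

Call:
{"fn": "carry_out", "kwargs": {"increments": [[0.0027,0,0.0029,0,0,0,0.012],[0,0.024,0,0,0,0,0.012],[0,0.024,0,0,0,0,0.012],[0,0.023,0,0,0,0,0.012],[0,0,0,0,0,0,0.012],[0,0,-0.013,0,0,0,0.012],[0,0,-0.013,0,0,0,0.012],[0,0,-0.013,0,0,0,0.012],[0,0,-0.013,0,0,0,0.012],[0,0,-0.013,0,0,0,0.012],[0,0,-0.013,0,0,0,0.012],[0,0,-0.013,0,0,0,0.012],[0,0,0,0,0,0,0.012]]}}

```text
time_s: 16.0
position: [0.5794, 0.2179, 0.1678]
eef_rot: [-0.468, -0.53, 0.53, 0.468]
ft_force: [-0.8, -0.0, -1.1]
width: 0.0192
```

```bash
python3 - <<'E'
from h import *
plan([(.5775,.2176,.154,.005)],.124)
s=cam("side");cv2.imwrite("pics/c9.png",crop(s,120,90,160,120,5))
E
```

```text
pose [0.5794 0.2179 0.1678] yaw 0.1233 tilt [-0. -0. -1.] w 0.0192 F [-0.8 -0.  -1.1] t 16.0
turn ry -0.0007
3 x [-0.      0.0046  0.0007]
```

View pics/c9.png

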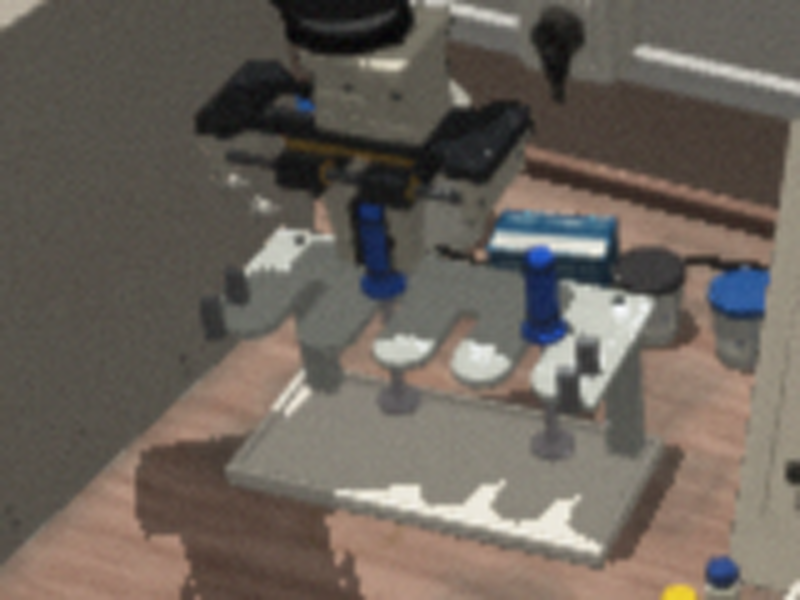

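The rod stands in slot 1 with the collar above the plate at (383,287) and the foot below at (398,398). I'll lower it.

Call:
{"fn": "carry_out", "kwargs": {"increments": [[0,0.004,0,0,0,0,0.012],[0,0.004,0,0,0,0,0.012],[0,0.003,0,0,0,0,0.012],[0,0.001,0,0,0,0,0.012],[0,0,0,0,0,0,0.012]]}}

```text
time_s: 16.68
position: [0.5786, 0.2179, 0.1562]
eef_rot: [-0.468, -0.53, 0.53, 0.468]
ft_force: [0.8, -0.4, -0.7]
width: 0.0195
```

Call:
{"fn": "carry_out", "kwargs": {"increments": [[0,0.0015,0,0,0,0,0.012],[0,0.0015,0,0,0,0,0.012],[0,0,0,0,0,0,0.012]]}}

```text
time_s: 17.05
position: [0.5788, 0.2179, 0.1534]
eef_rot: [0.468, 0.53, -0.53, -0.468]
ft_force: [0.2, 0.4, 0.5]
width: 0.0196
```

Call:
{"fn": "carry_out", "kwargs": {"increments": [[0,0.001,0,0,0,0,0.012],[0,0,0,0,0,0,0.034],[0,0,0,0,0,0,0.034],[0,0,0,0,0,0,0.034],[0,-0.015,0,0,0,0,0.034],[0,-0.025,0,0,0,0,0.034],[0,-0.03,0,0,0,0,0.034],[0,-0.02,0,0,0,0,0.05]]}}

```text
time_s: 18.05
position: [0.5792, 0.218, 0.2451]
eef_rot: [0.468, 0.531, -0.529, -0.468]
ft_force: [-0.9, 0.3, -0.2]
width: 0.0393
```

```bash
python3 - <<'E'
from h import *
plan([(.482,-.3205,.25,.045),(.482,-.3205,.13,.03),(.482,-.3205,.119,.02)],0.0)
t=cam("top");s=cam("side");cv2.imwrite("pics/c10.png",np.vstack([crop(s,120,95,250,135,3.2),crop(t,250,185,125,40,6.4)[:160]*1 if 0 else cv2.resize(crop(t,250,185,125,27,6.4),(800,160))]))
E
```

```text
pose [0.5792 0.218  0.2451] yaw 0.124 tilt [ 0.002  0.001 -1.   ] w 0.0393 F [-0.9  0.3 -0.2] t 18.05
turn ry 0.124
13 x [-0.0414 -0.0004  0.0075]
4 x [0.   0.03 0.  ]
1 x [0.    0.011 0.   ]
```

View pics/c10.png

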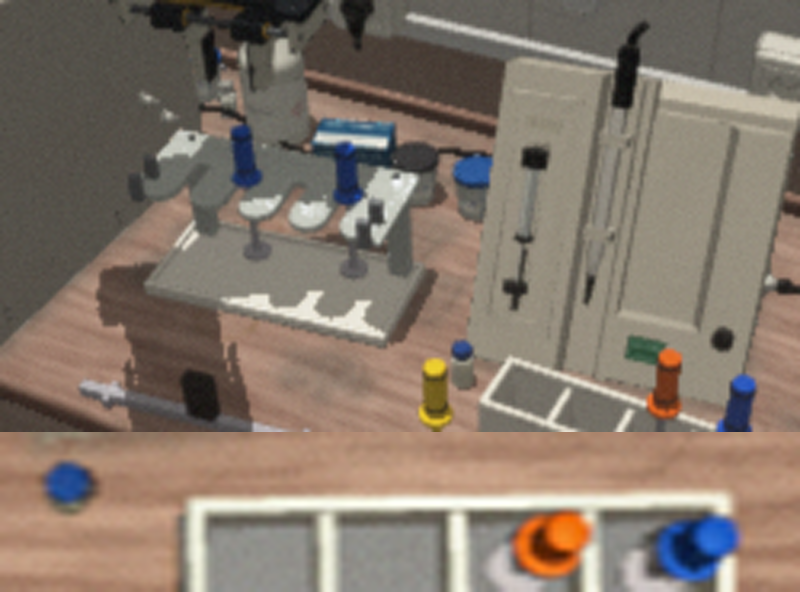

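Blue0 hangs upright in slot 1 at (245,155), and the bar is still in front. Now blue1 in the right compartment.

Call:
{"fn": "carry_out", "kwargs": {"increments": [[0,0,0,0,0.124,0,0.044],[-0.0414,0,0.0075,0,0,0,0.044],[-0.0414,0,0.0075,0,0,0,0.044],[-0.0414,0,0.0075,0,0,0,0.044],[-0.0414,0,0.0075,0,0,0,0.044],[-0.0414,0,0.0075,0,0,0,0.044],[-0.0414,0,0.0075,0,0,0,0.044],[-0.0414,0,0.0075,0,0,0,0.044],[-0.0414,0,0.0075,0,0,0,0.044],[-0.0414,0,0.0075,0,0,0,0.044],[-0.0414,0,0.0075,0,0,0,0.044],[-0.0414,0,0.0075,0,0,0,0.044],[-0.0414,0,0.0075,0,0,0,0.044],[-0.0414,0,0.0075,0,0,0,0.044],[0,0.02,0,0,0,0,0.044],[0,0,0,0,0,0,0.044]]}}

```text
time_s: 20.15
position: [0.4797, -0.3203, 0.2207]
eef_rot: [-0.499, -0.499, 0.5, 0.501]
ft_force: [-0.5, -0.2, 1.1]
width: 0.044
```

```bash
python3 - <<'E'
from h import *
plan([(.482,-.3205,.13,.03),(.482,-.3205,.119,.02)],0.0)
E
```

```text
pose [ 0.4797 -0.3203  0.2207] yaw -0.0015 tilt [-0.003  0.001 -1.   ] w 0.044 F [-0.5 -0.2  1.1] t 20.15
turn ry -0.0015
4 x [-0.      0.0227 -0.0006]
1 x [0.    0.011 0.   ]
```

Call:
{"fn": "carry_out", "kwargs": {"increments": [[0,0.0227,-0.0006,0,0,0,0.044],[0,0.0227,-0.0006,0,0,0,0.044],[0,0.0227,-0.0006,0,0,0,0.044],[0,0.0227,-0.0006,0,0,0,0.044],[0,0.011,0,0,0,0,0.044],[0,0,0,0,0,0,0.044],[0,0,0,0,0,0,0.012],[0,0,0,0,0,0,0.012],[0,0,0,0,0,0,0.012],[0,0,0,0,0,0,0.012],[0,0,0,0,0,0,0.012]]}}

```text
time_s: 21.52
position: [0.4838, -0.3204, 0.121]
eef_rot: [0.5, 0.5, -0.5, -0.5]
ft_force: [-0.4, 1.7, 4.6]
width: 0.0194
```

Call:
{"fn": "carry_out", "kwargs": {"increments": [[0,-0.02,0,0,0,0,0.012],[0,-0.03,0,0,0,0,0.012],[0,-0.035,0,0,0,0,0.012],[0,-0.035,0,0,0,0,0.012],[0,-0.035,0,0,0,0,0.012],[0,-0.035,0,0,0,0,0.012],[0,0,0,0,0,0,0.012]]}}

```text
time_s: 22.4
position: [0.4844, -0.3209, 0.3132]
eef_rot: [0.502, 0.501, -0.499, -0.499]
ft_force: [-0.9, -0.2, -1.6]
width: 0.0194
```

```bash
python3 - <<'E'
from h import *
plan([(.495,.153,.31,.045),(.495,.153,.24,.045)])
E
```

```text
pose [ 0.4844 -0.3209  0.3132] yaw -0.0002 tilt [ 0.004 -0.002 -1.   ] w 0.0194 F [-0.9 -0.2 -1.6] t 22.4
11 x [ 0.0431  0.0003 -0.001 ]
2 x [0.    0.035 0.   ]
```

Call:
{"fn": "carry_out", "kwargs": {"increments": [[0.0431,0,-0.001,0,0,0,0.012],[0.0431,0,-0.001,0,0,0,0.012],[0.0431,0,-0.001,0,0,0,0.012],[0.0431,0,-0.001,0,0,0,0.012],[0.0431,0,-0.001,0,0,0,0.012],[0.0431,0,-0.001,0,0,0,0.012],[0.0431,0,-0.001,0,0,0,0.012],[0.0431,0,-0.001,0,0,0,0.012],[0.0431,0,-0.001,0,0,0,0.012],[0.0431,0,-0.001,0,0,0,0.012],[0.0431,0,-0.001,0,-0.124,0,0.012],[0,0.035,0,0,0,0,0.012],[0,0.035,0,0,0,0,0.012],[0,0,0,0,0,0,0.012],[0,0,0,0,0,0,0.012]]}}

```text
time_s: 24.28
position: [0.495, 0.1538, 0.2413]
eef_rot: [0.468, 0.53, -0.53, -0.468]
ft_force: [-0.4, 0.0, -0.6]
width: 0.0194
```

```bash
python3 - <<'E'
from h import *
plan([(.495,.153,.24,.03),(.495,.153,.168,.025),(.5855,.1642,.168,.015)],.124)
s=cam("side");cv2.imwrite("pics/c11.png",crop(s,120,90,160,120,5))
P=np.array(bot.get_state()["position"])+[0,0,.019]
for q in(P+[0,0,.025],P-[0,0,.131]): print((proj(s,q)-[120,90])*5)
E
```

```text
pose [0.495  0.1538 0.2413] yaw 0.1238 tilt [ 0.001 -0.    -1.   ] w 0.0194 F [-0.4  0.  -0.6] t 24.275
turn ry -0.0002
1 x [-0.0008  0.0013  0.0001]
3 x [0.    0.024 0.   ]
7 x [-0.     0.    -0.013]
[[369.89692265 187.3656938 ]]
[[400.19687185 404.28969488]]
```

View pics/c11.png

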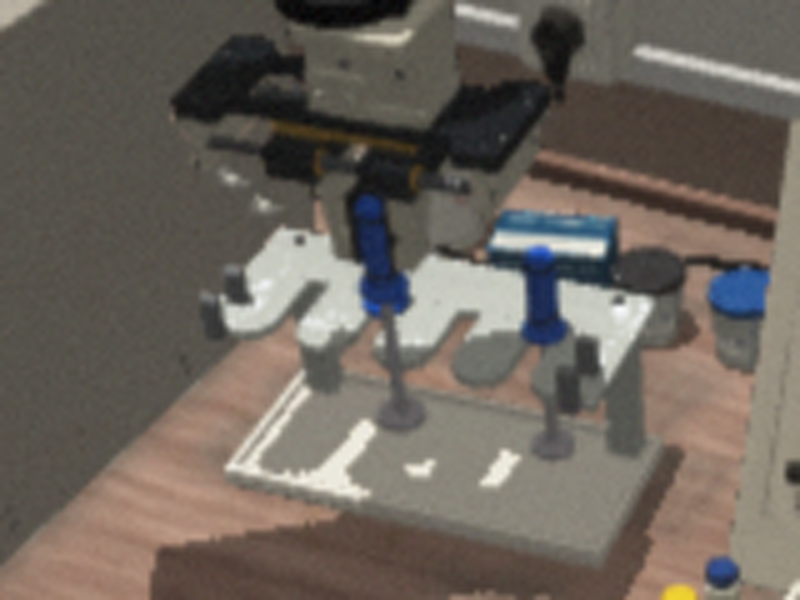

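Blue1 hangs vertically in the grip, with its top at (369,200) and foot at (402,412), close to the prediction. I'll insert it into slot 2.

Call:
{"fn": "carry_out", "kwargs": {"increments": [[-0.0008,0.0013,0,0,0,0,0.012],[0,0.024,0,0,0,0,0.012],[0,0.024,0,0,0,0,0.012],[0,0.024,0,0,0,0,0.012],[0,0,0,0,0,0,0.012],[0,0,-0.013,0,0,0,0.012],[0,0,-0.013,0,0,0,0.012],[0,0,-0.013,0,0,0,0.012],[0,0,-0.013,0,0,0,0.012],[0,0,-0.013,0,0,0,0.012],[0,0,-0.013,0,0,0,0.012],[0,0,-0.013,0,0,0,0.012],[0,0,0,0,0,0,0.012]]}}

```text
time_s: 25.95
position: [0.5858, 0.1643, 0.1668]
eef_rot: [-0.468, -0.53, 0.53, 0.468]
ft_force: [-0.4, -0.8, -0.9]
width: 0.0195
```

Call:
{"fn": "carry_out", "kwargs": {"increments": [[0,0.004,0,0,0,0,0.012],[0,0.003,0,0,0,0,0.012],[0,0.003,0,0,0,0,0.012],[0,0,0,0,0,0,0.012]]}}

```text
time_s: 26.45
position: [0.5846, 0.1642, 0.1569]
eef_rot: [-0.468, -0.53, 0.53, 0.468]
ft_force: [-0.0, 0.0, -1.7]
width: 0.0193
```

Call:
{"fn": "carry_out", "kwargs": {"increments": [[0,0.001,0,0,0,0,0.012],[0,0.001,0,0,0,0,0.012],[0,0,0,0,0,0,0.012]]}}

```text
time_s: 26.82
position: [0.5849, 0.1642, 0.1552]
eef_rot: [0.468, 0.53, -0.53, -0.468]
ft_force: [0.1, -0.1, -0.7]
width: 0.0192
```

Call:
{"fn": "carry_out", "kwargs": {"increments": [[0,0.001,0,0,0,0,0.012],[0,0,0,0,0,0,0.012],[0,0,0,0,0,0,0.032],[0,0,0,0,0,0,0.032],[0,0,0,0,0,0,0.032],[0,-0.015,0,0,0,0,0.032],[0,-0.025,0,0,0,0,0.032],[0,-0.03,0,0,0,0,0.032],[0,-0.03,0,0,0,0,0.05],[-0.05,-0.01,0,0,0,0,0.06],[-0.05,0,0,0,0,0,0.06],[-0.05,0,0,0,0,0,0.06],[-0.05,0,0,0,0,0,0.06],[-0.05,0,0,0,0,0,0.06]]}}

```text
time_s: 28.58
position: [0.616, -0.0855, 0.2656]
eef_rot: [0.468, 0.53, -0.53, -0.468]
ft_force: [0.4, -0.2, -0.4]
width: 0.06
```

```bash
python3 - <<'E'
from h import *
plan([])
t=cam("top");s=cam("side");cv2.imwrite("pics/c12.png",np.vstack([crop(t,110,140,150,110,4)[:300],crop(s,120,105,150,75,4)]));cv2.imwrite("pics/c12.png",np.vstack([crop(t,110,140,160,70,5)[:250] if 0 else cv2.resize(crop(t,110,140,150,105,4),(450,315)),cv2.resize(crop(s,120,90,150,140,2),(450,420))[:285]]) if 0 else np.hstack([crop(t,110,145,130,110,3),crop(s,130,95,130,110,3)]))
E
```

```text
pose [ 0.616  -0.0855  0.2656] yaw 0.1241 tilt [ 0.001 -0.    -1.   ] w 0.06 F [ 0.4 -0.2 -0.4] t 28.575
```

View pics/c12.png

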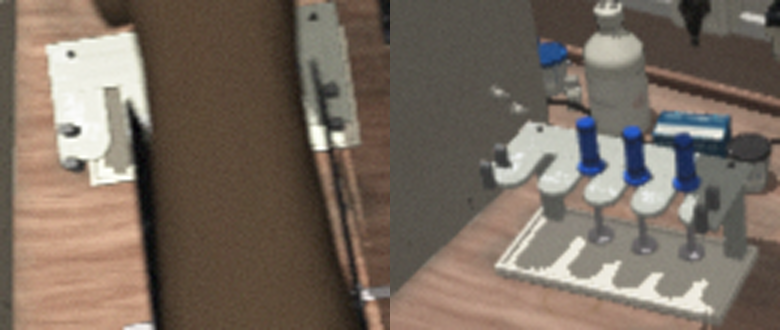

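All three stirrers hang upright in slots 1, 2 and 3 (side crop: (590,145), (635,155), (684,160)). The bar's visible ends, about (140,327) and (372,293), suggest it was knocked toward the robot. I'll clear the arm and look.

Call:
{"fn": "carry_out", "kwargs": {"increments": [[-0.045,-0.01,0.022,0,0,0,0.06],[-0.045,-0.01,0.022,0,0,0,0.06],[-0.045,0,0.022,0,0,0,0.06],[-0.045,0,0.022,0,0,0,0.06],[-0.045,0,0.022,0,0,0,0.06],[-0.045,0,0.022,0,0,0,0.06],[0,0,0,0,0,0,0.06]]}}

```text
time_s: 29.55
position: [0.5169, -0.3707, 0.2849]
eef_rot: [-0.469, -0.529, 0.529, 0.469]
ft_force: [-0.5, 0.9, -0.0]
width: 0.0599
```

```bash
python3 - <<'E'
from h import *
plan([])
t=cam("top");s=cam("side");cv2.imwrite("pics/c13.png",np.vstack([crop(t,110,140,150,125,5)[200:625][:, :750],crop(s,110,180,150,35,5)]))
cv2.imwrite("pics/top13.png",t["pixels"][:,:,::-1]);cv2.imwrite("pics/side13.png",s["pixels"][:,:,::-1])
E
```

```text
pose [ 0.5169 -0.3707  0.2849] yaw 0.1202 tilt [ 0.    -0.001 -1.   ] w 0.0599 F [-0.5  0.9 -0. ] t 29.55
```

View pics/c13.png

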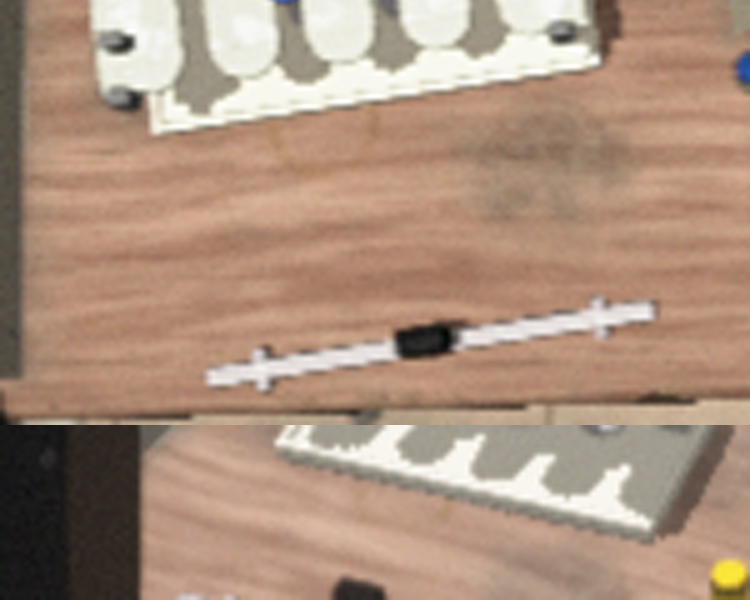

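```bash
python3 - <<'E'
from h import *
t=cam("top");s=cam("side")
p=lambda x,y:(x/5+110,(y+200)/5+140)
a,b=atz(t,*p(207,377),.014),atz(t,*p(655,310),.014);c=atz(t,*p(424,336),.064)
yw=np.arctan2(-(a-b)[0],(a-b)[1]);m=(a+b)/2
print(a,b,np.linalg.norm(a-b),"mid",m,"yaw",yw,"block",c,"r",np.hypot(*m[:2]))
q,r=atz(t,*p(262,368),.014),atz(t,*p(599,317),.014);print("pins mid",(q+r)/2,np.arctan2(-(q-r)[0],(q-r)[1]))
print(tri(t,p(424,336),s,(358/5+110,588/5+180-85)))
plan([(m[0],m[1],.285,.05),(m[0],m[1],.12,.035)],yw)
E
```

```text
[0.35800169 0.28711787 0.014     ] [0.39033648 0.01840872 0.014     ] 0.27064763697350647 mid [0.37416909 0.15276329 0.014     ] yaw 0.11975796145250658 block [0.37682769 0.15067802 0.064     ] r 0.40415235710906616
pins mid [0.37476384 0.15313949 0.014     ] 0.1215076216433014
(array([0.37652767, 0.15224312, 0.05750427]), np.float64(0.001821462877411518))
pose [ 0.5185 -0.3674  0.2847] yaw 0.1245 tilt [ 0.001 -0.    -1.   ] w 0.06 F [ 0.4  0.5 -0.2] t 29.75
turn ry 0.0047
11 x [ 0.0485 -0.      0.0074]
5 x [0.    0.033 0.   ]
```

The bar was knocked about 5 cm toward the robot. It now has its middle at about (0.375, 0.152) and yaw 0.12, lies flat, and is just inside reach.

Call:
{"fn": "carry_out", "kwargs": {"increments": [[0.0485,0,0.0072,0,0.004,0,0.06],[0.0485,0,0.0072,0,0,0,0.06],[0.0485,0,0.0072,0,0,0,0.06],[0.0485,0,0.0072,0,0,0,0.06],[0.0485,0,0.0072,0,0,0,0.06],[0.0485,0,0.0072,0,0,0,0.06],[0.0485,0,0.0072,0,0,0,0.06],[0.0485,0,0.0072,0,0,0,0.06],[0.0485,0,0.0072,0,0,0,0.06],[0.0485,0,0.0072,0,0,0,0.06],[0.0485,0,0.0072,0,0,0,0.06],[0,0.033,0,0,0,0,0.06],[0,0.033,0,0,0,0,0.06],[0,0.033,0,0,0,0,0.06],[0,0.033,0,0,0,0,0.06],[0,0.03,0,0,0,0,0.06],[0,0,0,0,0,0,0.06]]}}

```text
time_s: 31.88
position: [0.3742, 0.1517, 0.121]
eef_rot: [-0.469, -0.528, 0.531, 0.469]
ft_force: [-0.0, 1.4, 1.0]
width: 0.0599
```

```bash
python3 - <<'E'
from h import *
plan([(.3755,.152,.12,.05),(.3755,.152,.03,.024)],.12)
print(np.round(bot.get_state()["joint_positions"],3))
E
```

```text
pose [0.3742 0.1517 0.121 ] yaw 0.1213 tilt [-0.003 -0.003 -1.   ] w 0.0599 F [-0.   1.4  1. ] t 31.875
turn ry 0.0013
1 x [ 0.0001  0.001  -0.0013]
4 x [0.     0.0225 0.    ]
[ 0.88   0.007 -0.7   -0.    -0.867 -2.329]
```

Reach is fine. I'll descend to the same height on the block (TCP ≈ 0.029) and grip.

Call:
{"fn": "carry_out", "kwargs": {"increments": [[0,0.0235,-0.0013,0,0,0,0.06],[0,0.0225,0,0,0,0,0.06],[0,0.0225,0,0,0,0,0.06],[0,0.0225,0,0,0,0,0.06],[0,0,0,0,0,0,0.06],[0,0,0,0,0,0,0.02],[0,0,0,0,0,0,0.02],[0,0,0,0,0,0,0.02],[0,0,0,0,0,0,0.02],[0,0,0,0,0,0,0.02]], "newtons": 50}}

```text
time_s: 33.12
position: [0.3773, 0.1527, 0.0317]
eef_rot: [0.469, 0.53, -0.529, -0.469]
ft_force: [-1.9, 0.3, 7.4]
width: 0.0301
```

```bash
python3 - <<'E'
from h import *
plan([(.3755,.152,.06,.02),(.3755,.152,.27,.035)])
E
```

```text
pose [0.3773 0.1527 0.0317] yaw 0.1201 tilt [ 0.001  0.001 -1.   ] w 0.0301 F [-1.9  0.3  7.4] t 33.125
2 x [-0.0002 -0.0141  0.0009]
6 x [ 0.    -0.035  0.   ]
```

Call:
{"fn": "carry_out", "kwargs": {"increments": [[0,-0.015,0,0,0,0,0.02],[0,-0.025,0,0,0,0,0.02],[0,-0.035,0,0,0,0,0.02],[0,-0.035,0,0,0,0,0.02],[0,-0.035,0,0,0,0,0.02],[0,-0.035,0,0,0,0,0.02],[0,-0.035,0,0,0,0,0.02],[0,-0.03,0,0,0,0,0.02],[0,0,0,0,0,0,0.02]]}}

```text
time_s: 34.25
position: [0.3774, 0.1527, 0.2779]
eef_rot: [0.469, 0.53, -0.528, -0.469]
ft_force: [-0.5, -0.7, -3.2]
width: 0.03
```

```bash
python3 - <<'E'
from h import *
plan([(.5415,.1845,.275,.034),(.5415,.1845,.22,.02)],.12)
E
```

```text
pose [0.3774 0.1527 0.2779] yaw 0.1198 tilt [ 0.002  0.003 -1.   ] w 0.03 F [-0.5 -0.7 -3.2] t 34.25
turn ry -0.0002
5 x [ 0.0024  0.0006 -0.0333]
3 x [0.     0.0183 0.    ]
```

Call:
{"fn": "carry_out", "kwargs": {"increments": [[0.0024,0.0006,-0.0333,0,0,0,0.02],[0.0024,0.0006,-0.0333,0,0,0,0.02],[0.0024,0.0006,-0.0333,0,0,0,0.02],[0.0024,0.0006,-0.0333,0,0,0,0.02],[0.0024,0.0006,-0.0333,0,0,0,0.02],[0,0.018,0,0,0,0,0.02],[0,0.018,0,0,0,0,0.02],[0,0.018,0,0,0,0,0.02],[0,0,0,0,0,0,0.02],[0,0,0,0,0,0,0.02]]}}

```text
time_s: 35.5
position: [0.5407, 0.1839, 0.2191]
eef_rot: [-0.469, -0.529, 0.529, 0.469]
ft_force: [0.7, 0.6, -1.7]
width: 0.0296
```

```bash
python3 - <<'E'
from h import *
plan([(.5415,.1845,.20,.02)],.12)
t=cam("top");s=cam("side")
z=.2197-.0317+.007; 
cv2.imwrite("pics/c14.png",np.vstack([crop(s,130,95,130,90,6)]))
# expected px of bar ends (bar centre = TCP-(.002,0)), yaw .12
st=bot.get_state()["position"]; u=np.array([-np.sin(.12),np.cos(.12),0])
for sg in(1,-1):
    q=np.array([st[0]-.001,st[1],st[2]-.0317+.007])+sg*.135*u; print((proj(s,q)-[130,95])*6)
F=np.array([.5392,.1856,.161]);v=np.array([-np.sin(.1243),np.cos(.1243),0])
for sg in(1,-1): print("fork top",(proj(s,F+sg*.122*v)-[130,95])*6)
E
```

```text
pose [0.5407 0.1839 0.2191] yaw 0.1198 tilt [-0. -0. -1.] w 0.0296 F [ 0.7  0.6 -1.7] t 35.5
turn ry -0.0002
1 x [ 0.0005  0.0191 -0.0008]
[[169.13230397 243.19052493]]
[[650.06770493 337.85934757]]
fork top [[198.57208151 301.82817349]]
fork top [[626.39453304 387.46135207]]
```

View pics/c14.png

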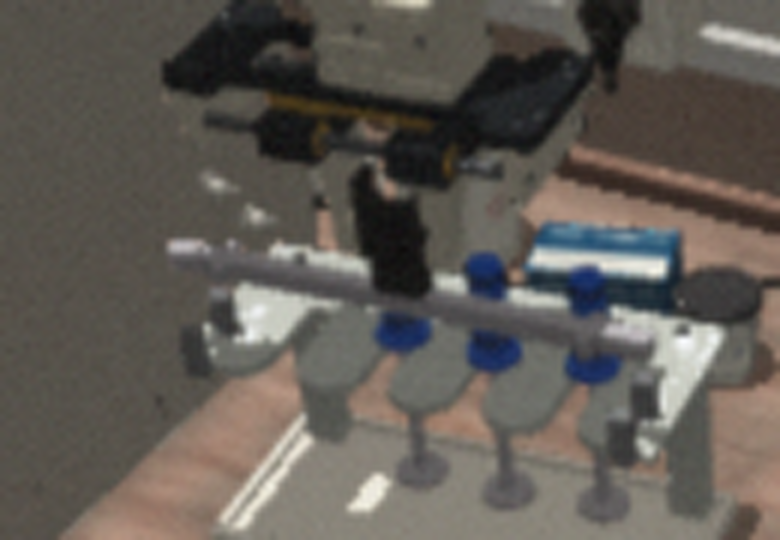

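The bar is level over the forks, with ends at (170,248) and (650,342) and fork mid-tops near (210,311) and (635,397). It is aligned within the play, so I'll lower it while watching the force.

Call:
{"fn": "carry_out", "kwargs": {"increments": [[0.0005,0.01,0,0,0,0,0.02],[0,0.008,0,0,0,0,0.02],[0,0.008,0,0,0,0,0.02],[0,0.008,0,0,0,0,0.02],[0,0.006,0,0,0,0,0.02],[0,0,0,0,0,0,0.02]]}}

```text
time_s: 36.35
position: [0.5404, 0.1843, 0.1786]
eef_rot: [-0.469, -0.529, 0.529, 0.469]
ft_force: [0.6, -0.1, -2.6]
width: 0.0298
```

Call:
{"fn": "carry_out", "kwargs": {"increments": [[0,0.005,0,0,0,0,0.02],[0,0.003,0,0,0,0,0.02],[0,0.002,0,0,0,0,0.02],[0,0,0,0,0,0,0.02]]}}

```text
time_s: 36.85
position: [0.5406, 0.1845, 0.169]
eef_rot: [-0.469, -0.529, 0.529, 0.469]
ft_force: [-0.5, -0.1, -2.9]
width: 0.0297
```

Call:
{"fn": "carry_out", "kwargs": {"increments": [[0,0.0015,0,0,0,0,0.02],[0,0.001,0,0,0,0,0.02],[0,0,0,0,0,0,0.02]]}}

```text
time_s: 37.22
position: [0.5408, 0.1846, 0.1669]
eef_rot: [0.469, 0.529, -0.529, -0.469]
ft_force: [-0.6, 0.4, -0.3]
width: 0.0295
```

Call:
{"fn": "carry_out", "kwargs": {"increments": [[0,0.0005,0,0,0,0,0.02],[0,0,0,0,0,0,0.05],[0,0,0,0,0,0,0.05],[0,0,0,0,0,0,0.05],[0,-0.015,0,0,0,0,0.05],[0,-0.025,0,0,0,0,0.05],[0,-0.03,0,0,0,0,0.05],[0,-0.03,0,0,0,0,0.05],[0,-0.03,0,0,0,0,0.05],[-0.045,0,0,0,0,0,0.05],[-0.045,0,0,0,0,0,0.05],[-0.045,0,0,0,0,0,0.05],[-0.045,0,0,0,0,0,0.05],[-0.045,0,0,0,0,0,0.05],[-0.045,0,0.02,0,0,0,0.05],[-0.045,0,0.02,0,0,0,0.05],[-0.045,0,0.02,0,0,0,0.05],[-0.045,0,0.02,0,0,0,0.05],[-0.045,0,0.02,0,0,0,0.05],[0,0,0,0,0,0,0.05]]}}

```text
time_s: 39.72
position: [0.4941, -0.2768, 0.2972]
eef_rot: [-0.47, -0.528, 0.528, 0.47]
ft_force: [-0.5, 0.2, -0.1]
width: 0.0505
```

```bash
python3 - <<'E'
from h import *
plan([])
t=cam("top");s=cam("side");cv2.imwrite("pics/c15.png",np.vstack([cv2.resize(crop(t,115,140,260,105,3),(780,315)),np.hstack([crop(s,140,100,110,78,3.5),crop(s,250,170,112,78,3.5)])]))
E
```

```text
pose [ 0.4941 -0.2768  0.2972] yaw 0.116 tilt [ 0.001 -0.001 -1.   ] w 0.0505 F [-0.5  0.2 -0.1] t 39.725Traceback (most recent call last):
  File "<stdin>", line 3, in <module>
    return _nx.concatenate(arrs, 0, dtype=dtype, casting=casting)
           ~~~~~~~~~~~~~~~^^^^^^^^^^^^^^^^^^^^^^^^^^^^^^^^^^^^^^^
ValueError: all the input array dimensions except for the concatenation axis must match exactly, but along dimension 1, the array at index 0 has size 780 and the array at index 1 has size 777
```

I've used all 16 views, so the last check will be numeric, comparing against the first picture, where the bar lay correctly in its forks.

```bash
python3 - <<'E'
from blue import *
t=cam("top");s=cam("side")
I0=cv2.imread("pics/top0.png")[:,:,::-1]
print("initial bar/plate colours",I0[190,150],I0[183,200],I0[175,150-10])
v=np.array([-np.sin(.1243),np.cos(.1243),0]);n=np.array([np.cos(.1243),np.sin(.1243),0]);F=np.array([.5392,.1856,0])
def scan(img,yl,z):   # x-profile across the bar, in rack axes, colour shift (B+R-2G)
    xs=np.arange(-.02,.0201,.002); p=proj(t,F+np.outer(xs,n)+yl*v+[0,0,z]).astype(np.float32)
    c=cv2.remap(img.astype(np.float32),p[None,:,0],p[None,:,1],cv2.INTER_LINEAR)[0]; return (c[:,0]+c[:,2]-2*c[:,1])
xs=np.arange(-.02,.0201,.002)
for y in(-.115,-.09,-.05,.05,.09,.115):
    r=[]
    for im in(I0,t["pixels"]):
        w=np.clip(scan(im,y,.149)-8,0,None); r.append((round(float((w*xs).sum()/max(w.sum(),1e-6))*1000,1),int(w.max())))
    print("y",y,"start/now centre mm, peak",r)
# block (dark) centroid in both images, top and side
def dark(img,x0,y0,x1,y1):
    m=(img[y0:y1,x0:x1].max(2)<45).astype(np.uint8); M=cv2.moments(m,True); return (round(M["m10"]/max(M["m00"],1)+x0,1),round(M["m01"]/max(M["m00"],1)+y0,1),M["m00"])
print("block top view",dark(I0,165,177,190,195),dark(t["pixels"],165,177,190,195))
print("blue top",blobs(t,120,140,372,220)); print("blue side",blobs(s,170,100,372,250))
h=cv2.cvtColor(t["pixels"],cv2.COLOR_RGB2HSV);h0=cv2.cvtColor(np.ascontiguousarray(I0),cv2.COLOR_RGB2HSV)
for nm,q in(("orange top",h0),("now",h)):
    k,l,st,ce=cv2.connectedComponentsWithStats(cv2.inRange(q,(5,180,120),(14,255,255))); print(nm,[(ce[i].round(1),st[i,4]) for i in range(1,k) if st[i,4]>10])
# side: bar block and bar line
print("block side",dark(s["pixels"],185,135,215,165),"predicted",proj(s,[[.5395,.1845,.149+.025]]))
E
```

```text
initial bar/plate colours [190 183 182] [197 190 185] [214 214 195]
y -0.115 start/now centre mm, peak [(0.0, 0), (0.0, 0)]
y -0.09 start/now centre mm, peak [(0.0, 0), (0.0, 0)]
y -0.05 start/now centre mm, peak [(0.0, 0), (0.0, 0)]
y 0.05 start/now centre mm, peak [(-1.9, 1), (-4.0, 0)]
y 0.09 start/now centre mm, peak [(0.0, 0), (1.2, 2)]
y 0.115 start/now centre mm, peak [(0.0, 0), (0.0, 0)]
block top view (176.2, 185.3, 80.0) (176.0, 186.2, 76.0)
blue top [([199, 161, 10, 12, 89], array([203.6, 166.5])), ([180, 166, 10, 12, 89], array([184.4, 171.6])), ([160, 168, 11, 12, 92], array([165. , 173.9]))]
blue side [([180, 110, 9, 7, 51], array([183.5, 112.7])), ([193, 134, 5, 8, 32], array([195.3, 137.6])), ([208, 137, 8, 20, 91], array([211.1, 146.8])), ([224, 140, 9, 19, 98], array([227.9, 149. ])), ([262, 144, 11, 9, 86], array([267.6, 148. ]))]
orange top [(array([50.6, 93.8]), np.int32(90)), (array([335.9, 203.1]), np.int32(74)), (array([345.5, 237.7]), np.int32(41))]
now [(array([51. , 93.8]), np.int32(90)), (array([335.2, 207. ]), np.int32(20)), (array([345.3, 237.7]), np.int32(39))]
block side (197.7, 150.4, 113.0) predicted [[197.72663265 148.88331623]]
```

Call:
{"fn": "carry_out", "kwargs": {"increments": [[-0.045,0,0.02,0,0,0,0.05],[-0.045,0,0.02,0,0,0,0.05],[-0.045,0,0.02,0,0,0,0.05],[-0.045,0,0.02,0,0,0,0.05],[0,0,0,0,0,0,0.05]]}}

```text
time_s: 40.55
position: [0.4369, -0.464, 0.2955]
eef_rot: [-0.469, -0.528, 0.529, 0.47]
ft_force: [0.9, 1.7, -0.3]
width: 0.0497
```

```bash
python3 - <<'E'
from h import *
t=cam("top");s=cam("side")
I0=cv2.imread("pics/top0.png")[:,:,::-1];I1=t["pixels"]
v=np.array([-np.sin(.1243),np.cos(.1243),0]);n=np.array([np.cos(.1243),np.sin(.1243),0]);F=np.array([.5392,.1856,.149])
xs=np.arange(-.016,.0161,.002)
for y in(-.13,-.12,-.09,-.05,.05,.09,.12,.13):
    for nm,im in(("start",I0),("now",I1)):
        p=proj(t,F+np.outer(xs,n)+y*v).astype(np.float32); c=cv2.remap(im.astype(np.float32),p[None,:,0],p[None,:,1],cv2.INTER_LINEAR)[0]
        print(y,nm,(c[:,0]-c[:,1]).astype(int).tolist())
h=cv2.cvtColor(I1,cv2.COLOR_RGB2HSV);k,l,st,ce=cv2.connectedComponentsWithStats(cv2.inRange(h,(5,180,120),(14,255,255)));print([(ce[i].round(1),st[i,4]) for i in range(1,k) if st[i,4]>10])
E
```

```text
-0.13 start [5, 2, 0, 0, 0, 0, 0, 6, 8, 8, 8, 6, 3, 0, 0, 0, -1]
-0.13 now [5, 3, 0, -2, 0, 3, 8, 7, 8, 9, 7, 3, 0, -2, 0, 0, 1]
-0.12 start [-1, 0, 0, 0, 0, 0, 2, 5, 7, 7, 8, 8, 5, 3, 1, 0, 0]
-0.12 now [0, 0, -1, 0, 3, 4, 6, 7, 7, 7, 6, 2, 0, 0, -1, -2, -1]
-0.09 start [0, 2, 5, 5, 7, 10, 5, 7, 7, 6, 7, 5, 3, 2, 0, 0, 1]
-0.09 now [1, 4, 6, 6, 7, 8, 10, 8, 6, 7, 5, 2, 1, 0, 0, 0, 0]
-0.05 start [1, 4, 0, 0, -1, -1, 1, 5, 8, 7, 7, 7, 2, -1, -1, 0, 0]
-0.05 now [2, 2, -1, 0, 2, 4, 5, 7, 7, 6, 4, 0, 0, 0, 0, -1, 0]
0.05 start [3, 2, 1, 0, 0, 2, 5, 10, 9, 7, 7, 6, 2, -1, 0, -1, -1]
0.05 now [3, 2, 0, -1, 2, 5, 8, 8, 8, 8, 6, 1, 0, 0, 0, 0, 0]
0.09 start [6, 6, 5, 5, 4, 4, 4, 6, 7, 6, 6, 4, 2, 1, 0, -1, -1]
0.09 now [6, 6, 6, 7, 6, 5, 7, 6, 7, 8, 6, 2, 0, 0, 0, 0, 0]
0.12 start [0, 0, 0, 0, 1, 1, 3, 6, 7, 7, 7, 7, 3, 0, -2, -1, 0]
0.12 now [0, 1, 1, 1, 1, 3, 6, 8, 7, 5, 4, 2, 0, -2, -3, -1, 0]
0.13 start [7, 1, 0, 1, 1, 1, 4, 6, 6, 6, 7, 5, 1, 0, 0, 0, 0]
0.13 now [8, 2, 0, 0, 0, 1, 6, 7, 6, 4, 5, 2, 0, 0, 0, 0, -1]
[(array([54.4, 93.3]), np.int32(70)), (array([41. , 95.4]), np.int32(26)), (array([335.2, 202.6]), np.int32(50))]
```

```bash
python3 -c "
from workcell import bot
print(bot.hand_in())"
```

```text
the job is handed in; nothing more can be done
None
```

I finished the job and handed it in at about 41 s of the 210 s limit; the hand-in gave no verdict.

**What I did**
- I took the bar off and laid it on the worktop in front of the rack.
- Only two blue stirrers were in the tub. They now hang in slots 1 and 2, and the one already in slot 3 was left alone.
- The bar was knocked about 5 cm while it lay aside, so I found it again before putting it back in the forks.

**Last checks**
- **Bar:** in the top view it is within about 3 mm of its starting line along its whole length, centred on the forks to about 1 mm. It was released at the height expected for lying on the plate.
- **Blue stirrers:** the top view shows all three handles at the rack.
- **Orange stirrer:** it is still at its starting place in the tub, at pixel (335,203).

**Not settled**
- I had used all 16 picture views, so the final check came from pixel measurements rather than a viewed image. My first colour threshold for the bar found nothing, and a second one worked.
- An enlarged side view before I lowered the bar suggested the fork centre was up to 7 mm off in y. The top view disagreed, and the bar went in without contact.
- The small orange look-alike did not show in the very last picture, most likely hidden by the arm. It was unmoved about a second earlier.

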